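Find the plate's high spot with the indicator

TASK

The round plate on the stand is clamped off-centre. Slide the indicator up to its rim until the needle stands about half-way round the dial, let go, then crank the plate round to find its high spot, and leave it at rest with the high spot right against the plunger. Do not drive the plunger to the end of its travel, and leave the things lying around where they are.

Things in the scene. Friction and masses are not known exactly. Their poses are not given: they have to be found in the camera images.
- axis (a point): The fixed upright axis on which plate and crank turn, at the height of the plunger and of the rim's middle (69 mm above the table). Axes are the stand's: z up, +y points level from the axis towards the indicator, along its slide.
- stand_foot (a point): Point on the table under the axis, axes as axis. The stand is fixed and has a blue base plate 220 (x) x 470 mm (y from -130 to +340), 15 mm thick.
- plate_mid (a point): Point on the turning axis at the plate's top face, 76 mm above the table. The plate is 200 mm across, 14 mm thick, its centre 4 mm off the axis: the rim's distance from the axis varies in one smooth wave a turn, from 96 mm (low spot) to 104 mm (high spot). It turns with the crank; where the high spot lies relative to the crank differs each time and is not told.
- crank_grip (a point): In the crank's upright round black handle, 20 mm below its top. Handle 22 mm across, 92 to 142 mm above the table, 60 mm from the axis; arm and hub tops at 94 mm or less. It spins freely on its pin, so the hand need not turn while leading it round the circle. The crank turns endlessly both ways with about 2 N and stays where it is left.
- slide_grip (a point): In the upright round black handle at the rear of the indicator's carriage, 20 mm below its top. Handle 22 mm across, 87 to 145 mm above the table; the dial's edge is 45 mm in front of its centre and lower (84 mm). Push it towards the axis (stand -y): friction 8 N, travel 50 mm from fully back, starts 0 to 12 mm from fully back, stays where it is left.
- tip (a point): Centre of the plunger's ball tip, 10 mm across, 69 mm above the table, on the stand's y line through the axis. Sprung towards the plate; pressed in along stand +y by up to 20 mm, with 0.2 N at first to 1 N at the end. Touching the rim, it is the rim's distance plus 5 mm from the axis.
- dial (a point): Centre of the indicator's white round face-up dial, 76 mm across, 85 mm above the table, 87 mm in front of the carriage's handle. The black needle's long end reaches 30 mm from here.
- needle (a joint): Needle angle, rad: 0 with the plunger out (needle points along stand +y, away from the plate), growing clockwise seen from above by 0.28 per mm that the plunger is pressed in, 5.6 at the end of travel; half-way is 2.8. One turn of the plate swings it by 2.2 from low to high.
- mould: Bystander: brass ring, 100 mm across, 55 mm high. Origin at the centre of its underside.
- spanner: Bystander: steel spanner, 184 mm long, lying flat. Origin at the centre of its underside.
- trowel: Bystander: small flat trowel with a wooden handle, 220 mm long, lying flat. Origin at the centre of its underside.
- spacer: Bystander: steel spacer ring, 28 mm across, 18 mm high, on the stand's base plate. Origin at the centre of its underside.
- weight: Bystander: dark steel cylinder, 48 mm across, 45 mm high. Origin at the centre of its underside.
- oil: Bystander: white bottle, 48 mm across, 110 mm high. Origin at the centre of its underside.
- beaker: Bystander: clear open beaker, 70 mm across, 80 mm high. Origin at the centre of its underside.

How it is judged:
By the outcome, as a careful person would: the job done as asked, in the order asked, and still so for the second after the job is handed in, with the robot touching nothing.
It also fails if it takes over 67 s, if anything falls off the work surface, if the arm or the gripper's body presses on something with over 40 N, if the wrist force passes 120 N, or if a joint passes its speed limit or range.

ROBOT

A 6-joint arm with a two-finger parallel gripper is mounted at the origin on the work surface. World frame = base frame: x ahead of the robot, y to its left, z up, the work surface at z = 0. Lengths are in m, angles in rad, forces in N, time in s.
With the tool pointing down it reaches from about 0.3 to 0.825 m from the base axis. Payload 5.4 kg.
Tool frame: the origin (TCP) lies midway between the tips of the shut fingers; the grasp point (between the pads) lies grasp_offset behind it (grasp_offset is the distance from the TCP to the grasp point, in m); z points along the fingers, y is the direction in which the jaws open and shut (so a half turn about z gives the same grasp; the last joint's range is limited). The gripper opens to 92 mm and grips with 3 to 60 N. Pads are 20 mm wide; open, the fingers measure 128 mm over their backs; the gripper's body (75 mm by 189 mm) begins 69 mm behind the grasp point.
Start: joints at [-1.388, 0.158, 1.597, -0, 1.386, -0.21], TCP at [0.22, -0.531, 0.215] pointing down, gripper open.
Joint ranges: [-2.91, 2.91], [-0.94, 2.29], [0.18, 2.7], [-1.29, 4.43], [0.17, 2.64], [-3, 3]. Speed limits (rad/s): [2.57, 2.57, 3.14, 3.14, 3.14, 3.14].

INTERFACE

Orientations are given as a unit quaternion [x, y, z, w].
In Python, from bench import state, camera, sign_off, grasp_offset gives the robot as it stands.
- The arm moves only by the shell command python3 -m crank 'ROWS' [FORCE]. ROWS is JSON, a list of rows, each an object with "offset": the shift along the tool's x, y, z in m, a list of three; "rotation": the turn, a rotation vector about the tool's x, y, z in degrees, a list of three; "gripper": the gripper command: -1 is fully open, 1 is shut, values between are in proportion. A call has 1 to 20 rows; each row is the pose to reach, as a shift and turn from the pose commanded when the call began, along the tool's axes at that moment; what a row does not reach only later rows make up. A row lasts 1/12 s, in which the tool goes at most 41.7 mm and 7.16 degrees, less where a joint would pass 70% of its speed; a pose out of reach is approached as far as the arm can. A call with a gripper value outside its range is refused whole. The fingers move at their own pace and stop on an object; FORCE is the grip in N (left out, the last holds). Time passes only in rows, so rows that repeat a pose let the fingers close. It gives the time, the measured TCP pose, the force and the opening at its end, in the units of the state.
- state(): the state, without advancing time (a new reading comes with each control period).
- camera(name): name is "scene" or "top"; returns a dict with "pixels" (420x560x3 uint8, blue, green, red), "fx", "fy", "cx", "cy" (pixels), "R" (3x3) and "t" (3): a world point X has camera coordinates R X + t. Camera axes: x right, y down, z forward; pixel columns grow to the right and rows downward; lengths in m; the calibration is good to about 2 mm. A picture is of the moment at which its call begins. There is no depth.
- sign_off(): hands the job in, once; it reports no verdict.
The state is a dict: "t": time; "q": joint angles; "joint_vel": joint speeds; "tau": joint torques, N m; "position": TCP position; "eef_rot": TCP orientation; "force": force on the tool from outside, world axes, zero at the start; "torque": the same for the moment, N m; "gripper_width": finger opening in m.
Only numpy, scipy, OpenCV 4.12 (cv2) and the standard library are available. Lean on these libraries where they do the work, as an engineer would, in place of code of your own. Each camera call takes 0.05 s, during which the arm holds its last target.

## Working session

There is one attempt and no reset: what is moved stays moved. The work goes in short steps, Python scripts to look and compute and a shell command to move; the robot and the scene stay as the last step left them, time stands still between calls to the robot, and variables do not carry over. Pictures are saved under pics/ and viewed, and the job is handed in when it is done.

```bash
mkdir -p pics; ls
python3 - <<'E'
from bench import state,camera,grasp_offset
import cv2
print(grasp_offset,state())
for n in("scene","top"):
    c=camera(n);cv2.imwrite(f"pics/{n}0.png",c["pixels"]);print(n,c["fx"],c["cx"],c["cy"],c["R"],c["t"])
E
```

```text
pics
0.0187 {'t': 0.0, 'q': array([-1.38809134e+00,  1.59054515e-01,  1.59822785e+00, -4.44164530e-05,
        1.38618053e+00, -2.10092460e-01]), 'joint_vel': array([ 2.04231803e-04,  2.09615012e-06,  4.45442647e-04, -1.52156565e-03,
        8.00336578e-04,  1.30595476e-03]), 'tau': array([-6.25907924e-04, -3.85568619e+01, -3.22113240e+01,  7.01341499e-02,
        3.78847006e-02, -1.53729629e-04]), 'position': array([ 0.21995026, -0.53059235,  0.21361804]), 'eef_rot': array([ 9.80774456e-01,  1.95142493e-01, -9.02007817e-06, -9.35331628e-04]), 'force': array([ 0.11718473,  0.33326765, -0.58415345]), 'torque': array([ 0.01511546,  0.03437996, -0.02828951]), 'gripper_width': 0.0919270804668496}
scene 431.77209045526195 272.28894874539355 208.64492228421264 [[ 0.88879803  0.45821482 -0.00878877]
 [ 0.27285528 -0.54446981 -0.7931599 ]
 [-0.36822284  0.70256089 -0.60895003]] [-0.47754334 -0.11516078  1.06223254]
top 543.6530764708849 286.5564765971154 211.27160990979675 [[ 0.00694889 -0.99991828  0.01073073]
 [-0.98627191 -0.00862374 -0.16490408]
 [ 0.16498314 -0.00943752 -0.98625123]] [-0.07446184  0.57198262  1.21918398]
```

View pics/top0.png

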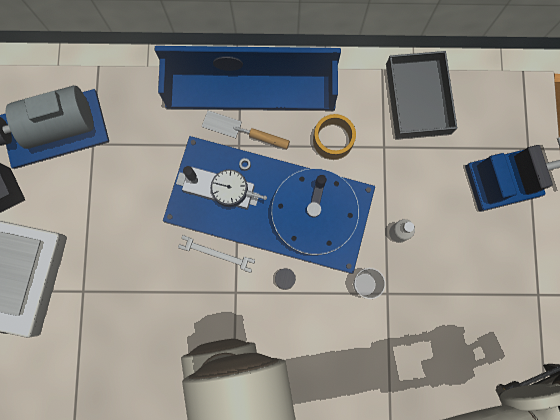

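View pics/scene0.png

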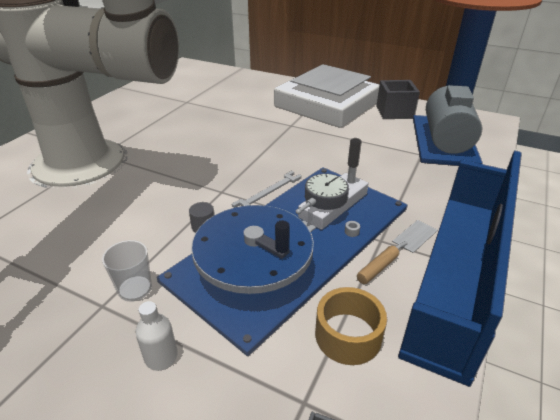

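The top view shows the hub at about (314,209), the dial at (229,188), the slide handle top at about (190,173) and the crank handle top at about (319,181). The stand corners are at about (191,137), (376,186), (353,271) and (165,222). Next I'll turn these into positions.

```bash
cat > h.py <<'E'
import numpy as np,cv2
from bench import state,camera
def ray(c,u,v,z):
    R=np.array(c["R"]);t=np.array(c["t"]);C=-R.T@t
    d=R.T@np.array([(u-c["cx"])/c["fx"],(v-c["cy"])/c["fy"],1.]);return C+d*(z-C[2])/d[2]
def proj(c,X):
    p=np.array(c["R"])@np.array(X)+np.array(c["t"]);return np.array([c["fx"]*p[0]/p[2]+c["cx"],c["fy"]*p[1]/p[2]+c["cy"]])
def crop(c,u,v,r,f,name):
    u,v=int(u),int(v);p=c["pixels"][max(0,v-r):v+r,max(0,u-r):u+r]
    cv2.imwrite("pics/"+name,cv2.resize(p,None,fx=f,fy=f,interpolation=cv2.INTER_CUBIC))
E
python3 - <<'E'
from h import *
c=camera("top");p=c["pixels"]
hsv=cv2.cvtColor(p,cv2.COLOR_BGR2HSV)
m=cv2.inRange(hsv,(105,120,40),(125,255,255))
cs,_=cv2.findContours(m,cv2.RETR_EXTERNAL,cv2.CHAIN_APPROX_NONE)
for k in cs:
    if cv2.contourArea(k)<5000: continue
    x=cv2.boundingRect(k);print(x)
    if x[1]<125: continue
    W=np.array([ray(c,u,v,0.015)[:2] for u,v in k[:,0]],np.float32)
    r=cv2.minAreaRect(W);print(r);print(cv2.boxPoints(r))
s=camera("scene")
crop(c,230,190,75,5,"t_ind.png");crop(c,314,209,60,6,"t_pl.png");crop(s,310,200,75,5,"s_a.png")
for u,v,z in((314,209,.094),(319,181,.142),(229,188,.085),(190,173,.145)):print(ray(c,u,v,z))
E
```

```text
(163, 136, 212, 137)
((0.600239634513855, -0.029677748680114746), (0.4673309028148651, 0.22331474721431732), 75.07971954345703)
[[ 0.4321838  -0.2267162 ]
 [ 0.64796954 -0.28421414]
 [ 0.76829547  0.16736071]
 [ 0.5525097   0.22485864]]
(155, 46, 186, 63)
[ 0.57055084 -0.13117775  0.094     ]
[ 0.62423252 -0.13923563  0.142     ]
[0.61887527 0.06170353 0.085     ]
[0.6387066  0.14115925 0.145     ]
```

View pics/t_ind.png

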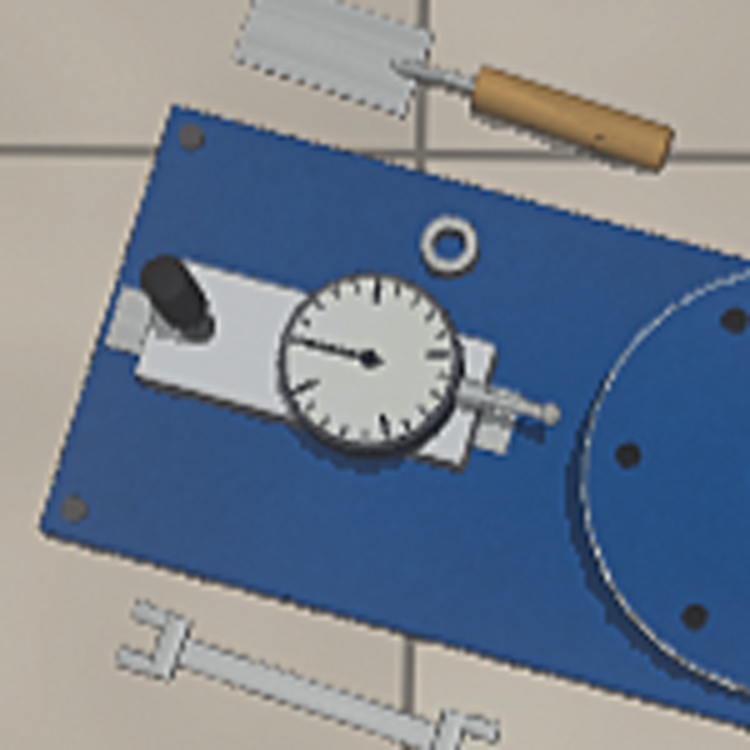

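View pics/t_pl.png

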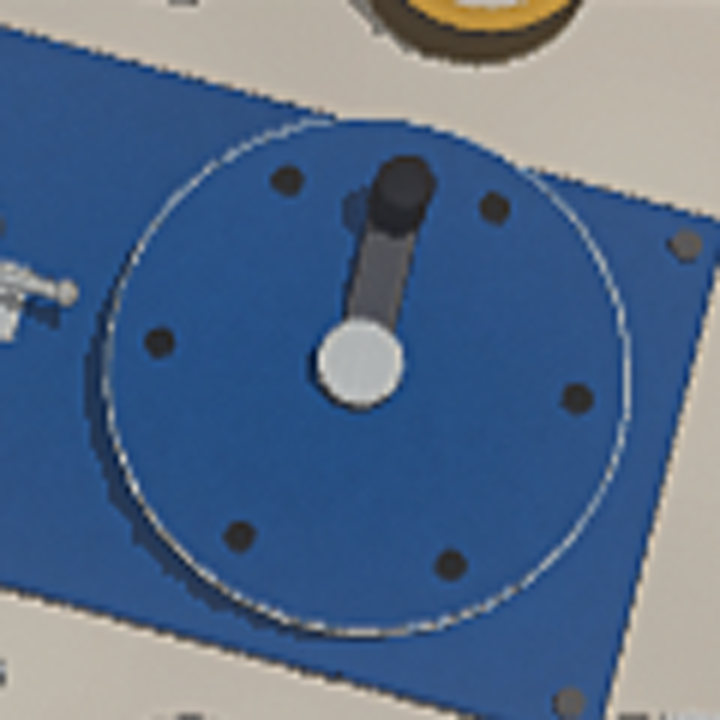

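View pics/s_a.png

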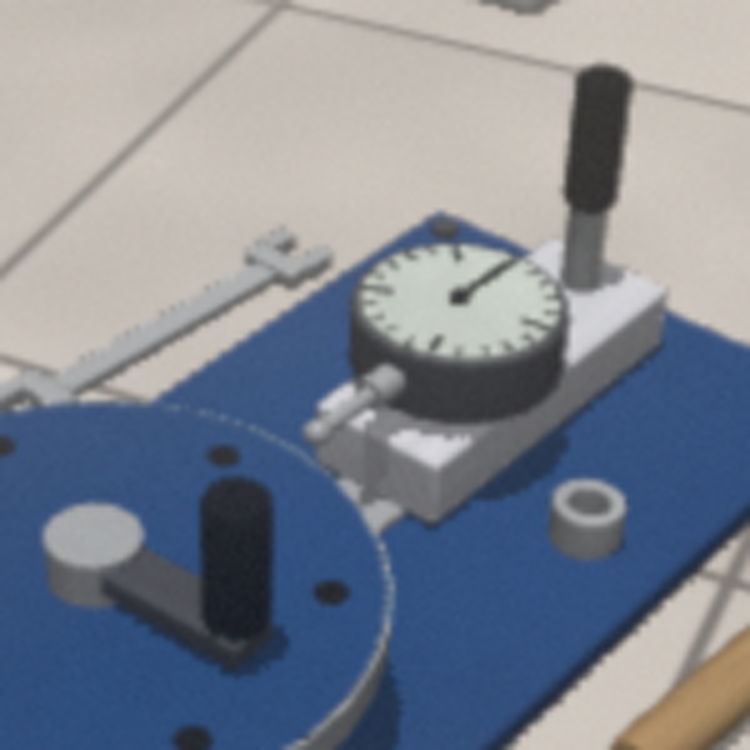

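The dial and axis line up with the stand's direction of about 75.1°. Next I'll refine the positions and write a needle reader.

```bash
cat >> h.py <<'E'
def dialfit(c,guess,rng=0.06):
    """dial centre (world) and needle angle, stand u dir; guess = world dial centre"""
    p=c["pixels"];hsv=cv2.cvtColor(p,cv2.COLOR_BGR2HSV)
    # rectify: 0.25 mm / px square around guess in plane z=.085
    return None
def rect(c,ctr,u,z,half=0.045,mm=0.25):
    """rectified patch: image up = stand +y, image right = stand +x"""
    n=int(half*1000/mm);x=np.array([u[1],-u[0]])
    cor=[];dst=[]
    for a,b in((-1,-1),(1,-1),(1,1),(-1,1)):
        w=np.array(ctr[:2])+a*half*x+b*half*np.array(u);cor.append(proj(c,[w[0],w[1],z]));dst.append([n+a*n,n-b*n])
    H=cv2.getPerspectiveTransform(np.float32(cor),np.float32(dst))
    return cv2.warpPerspective(c["pixels"],H,(2*n,2*n),flags=cv2.INTER_CUBIC)
E
python3 - <<'E'
from h import *
c=camera("top");s=camera("scene")
u=np.array([np.cos(np.radians(75.08)),np.sin(np.radians(75.08))]);x=np.array([u[1],-u[0]])
A=np.array([.571,-.1315])
for n,cam in(("t",c),("s",s)):
    cv2.imwrite(f"pics/rd_{n}.png",rect(cam,A+u*.199,u,.085,.06,.25))
    cv2.imwrite(f"pics/rp_{n}.png",rect(cam,A,u,.076,.125,.5))
    cv2.imwrite(f"pics/rh_{n}.png",rect(cam,A,u,.094,.03,.25))
ims=[cv2.imread(f"pics/{a}_{n}.png") for n in"ts" for a in("rd","rp","rh")]
ims=[cv2.resize(i,(266,266)) for i in ims]
cv2.imwrite("pics/mos.png",np.vstack([np.hstack(ims[:3]),np.hstack(ims[3:])]))
# hub circle in both views
for n,cam in(("t",c),("s",s)):
    g=cv2.cvtColor(rect(cam,A,u,.094,.03,.25),cv2.COLOR_BGR2GRAY)
    m=(g>140).astype(np.uint8);k=max(cv2.findContours(m,0,1)[0],key=cv2.contourArea);(a,b),r=cv2.minEnclosingCircle(k);print(n,"hub dx,dy mm",(a-120)*.25,(120-b)*.25,r*.25)
    # handles: black blob tops
print("cams",-np.array(c["R"]).T@c["t"],-np.array(s["R"]).T@s["t"])
E
```

```text
t hub dx,dy mm -0.12938690185546875 1.1206130981445312 16.049789428710938
s hub dx,dy mm -0.5153179168701172 0.5542488098144531 15.78304672241211
cams [ 0.36350301 -0.05801705  1.297543  ] [ 0.84700009 -0.59016717  0.5513086 ]
```

View pics/mos.png

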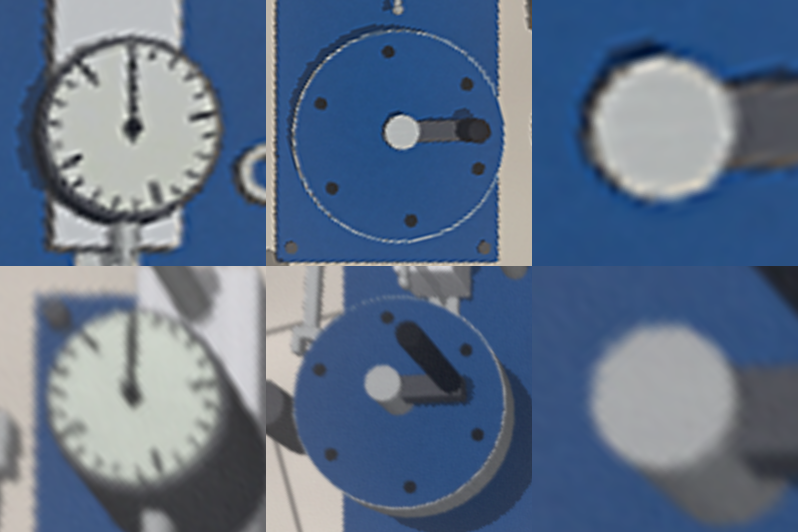

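The six plate holes' centroid sits about 4 mm to the stand's -y side of the hub, so the low spot is facing the plunger now. The needle is at 0. I'll check the tip gap and where the tool has to go for the slide handle.

```bash
cat >> h.py <<'E'
from scipy.spatial.transform import Rotation as Rn
U=np.array([np.cos(np.radians(75.08)),np.sin(np.radians(75.08))]);X=np.array([U[1],-U[0]])
A=np.array([.571,-.1315])-.0003*X+.0008*U
def off(target,s=None):
    s=s or state();R=Rn.from_quat(s["eef_rot"]).as_matrix()
    yaw=np.degrees(np.arctan2(R[1,1],R[0,1]));return R.T@(np.array(target)-s["position"]),yaw
E
python3 - <<'E'
from h import *
c=camera("top")
t=ray(c,265.6,197.6,.069)[:2];print("tip",(t-A)@U,(t-A)@X)
h=ray(c,187.3,169.6,.145)[:2];print("handle",(h-A)@U,(h-A)@X)
T=A+.286*U;print(T,off([T[0],T[1],.2]))
s=camera("scene");
for d in(.28,.286,.292):
  T=A+d*U;print(proj(c,[*T,.145]),proj(s,[*T,.145]))
E
```

```text
tip 0.11322516642922849 0.0004225333959128435
handle 0.28795962007463755 0.001212577721223278
[0.64455254 0.14570814] (array([ 0.65123287, -0.4627244 ,  0.01464204]), np.float64(-67.4948385411262))
[190.6475993  171.07547603] [353.32193757 140.99590469]
[188.00045356 170.35799018] [355.0573032  139.87082754]
[185.35420482 169.64074746] [356.77823165 138.75511034]
```

```bash
python3 -m crank '[{"offset":[0.03,-0.02,0],"rotation":[0,0,4],"gripper":-1},{"offset":[0.06,-0.043,0],"rotation":[0,0,8],"gripper":-1},{"offset":[0.093,-0.066,0],"rotation":[0,0,12],"gripper":-1},{"offset":[0.126,-0.09,0],"rotation":[0,0,16],"gripper":-1},{"offset":[0.16,-0.113,0],"rotation":[0,0,20],"gripper":-1},{"offset":[0.193,-0.137,0],"rotation":[0,0,24],"gripper":-1},{"offset":[0.226,-0.16,0],"rotation":[0,0,28],"gripper":-1},{"offset":[0.26,-0.184,0],"rotation":[0,0,32],"gripper":-1},{"offset":[0.293,-0.208,0],"rotation":[0,0,36],"gripper":-1},{"offset":[0.326,-0.231,0],"rotation":[0,0,37.4],"gripper":-1},{"offset":[0.36,-0.255,0],"rotation":[0,0,37.4],"gripper":-1},{"offset":[0.393,-0.279,0],"rotation":[0,0,37.4],"gripper":-1},{"offset":[0.426,-0.302,0],"rotation":[0,0,37.4],"gripper":-1},{"offset":[0.46,-0.326,0],"rotation":[0,0,37.4],"gripper":-1},{"offset":[0.493,-0.35,0],"rotation":[0,0,37.4],"gripper":-1},{"offset":[0.526,-0.373,0],"rotation":[0,0,37.4],"gripper":-1},{"offset":[0.56,-0.397,0],"rotation":[0,0,37.4],"gripper":-1},{"offset":[0.593,-0.421,0],"rotation":[0,0,37.4],"gripper":-1},{"offset":[0.626,-0.444,0],"rotation":[0,0,37.4],"gripper":-1},{"offset":[0.652,-0.463,0],"rotation":[0,0,37.4],"gripper":-1}]' 20
python3 - <<'E'
from h import *
T=A+.287*U+.0005*X;print(off([*T,.107]))
c=camera("top");s=camera("scene");cv2.imwrite("pics/m1.png",np.hstack([cv2.resize(c["pixels"],(400,300)),cv2.resize(s["pixels"],(400,300))]))
E
```

```text
t: 2.07
position: [0.6461, 0.149, 0.2144]
eef_rot: [0.992, -0.129, 0.0, -0.0]
force: [-0.2, 0.9, -0.0]
gripper_width: 0.0918
(array([-0.00017176,  0.00259225,  0.10736117]), np.float64(-104.81836009445216))
```

View pics/m1.png

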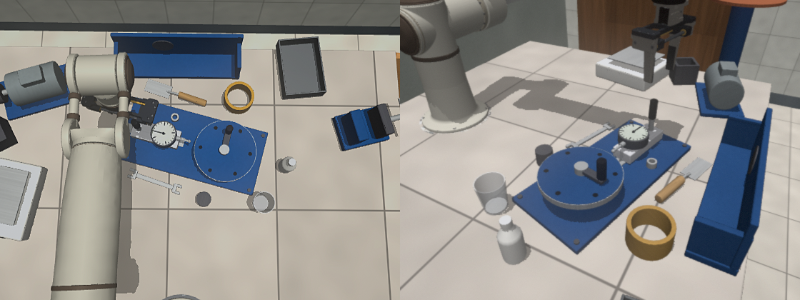

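The gripper stands above the slide handle, and the dial is in view of both cameras. I'll descend and grip.

```bash
python3 -m crank '[{"offset":[0,0.0025,0.025],"rotation":[0,0,0],"gripper":-1},{"offset":[0,0.0025,0.05],"rotation":[0,0,0],"gripper":-1},{"offset":[0,0.0025,0.075],"rotation":[0,0,0],"gripper":-1},{"offset":[0,0.0025,0.095],"rotation":[0,0,0],"gripper":-1},{"offset":[0,0.0025,0.107],"rotation":[0,0,0],"gripper":-1},{"offset":[0,0.0025,0.107],"rotation":[0,0,0],"gripper":-1},{"offset":[0,0.0025,0.107],"rotation":[0,0,0],"gripper":1},{"offset":[0,0.0025,0.107],"rotation":[0,0,0],"gripper":1},{"offset":[0,0.0025,0.107],"rotation":[0,0,0],"gripper":1},{"offset":[0,0.0025,0.107],"rotation":[0,0,0],"gripper":1},{"offset":[0,0.0025,0.107],"rotation":[0,0,0],"gripper":1},{"offset":[0,0.0025,0.107],"rotation":[0,0,0],"gripper":1},{"offset":[0,0.0025,0.107],"rotation":[0,0,0],"gripper":1},{"offset":[0,0.0025,0.107],"rotation":[0,0,0],"gripper":1}]' 20
cat >> h.py <<'E'
def needle(c,z=.085):
    # find dial: bright blob near line, on rectified strip
    ctr=A+.19*U;mm=.25;half=.06
    im=rect(c,ctr,U,z,half,mm);hsv=cv2.cvtColor(im,cv2.COLOR_BGR2HSV)
    g=im.min(axis=2)
    n=int(half*1000/mm)
    best=None
    ci=cv2.HoughCircles(cv2.GaussianBlur(cv2.cvtColor(im,cv2.COLOR_BGR2GRAY),(0,0),2),cv2.HOUGH_GRADIENT,2,50,param1=120,param2=20,minRadius=int(36/mm),maxRadius=int(40/mm))
    return im,ci
E
python3 - <<'E'
from h import *
c=camera("top");s=camera("scene");o=[]
for k in(c,s):
    im,ci=needle(k);print(ci[0][:3] if ci is not None else None)
    o.append(cv2.resize(im,(390,390)))
cv2.imwrite("pics/m2.png",np.hstack(o))
cv2.imwrite("pics/m2s.png",s["pixels"][60:260,180:460].repeat(2,0).repeat(2,1))
E
```

```text
t: 3.33
position: [0.6446, 0.1437, 0.1077]
eef_rot: [0.992, -0.13, 0.0, -0.0]
force: [-0.4, 0.3, 0.7]
gripper_width: 0.0407
[[239.  189.  158.8]]
None
```

View pics/m2.png

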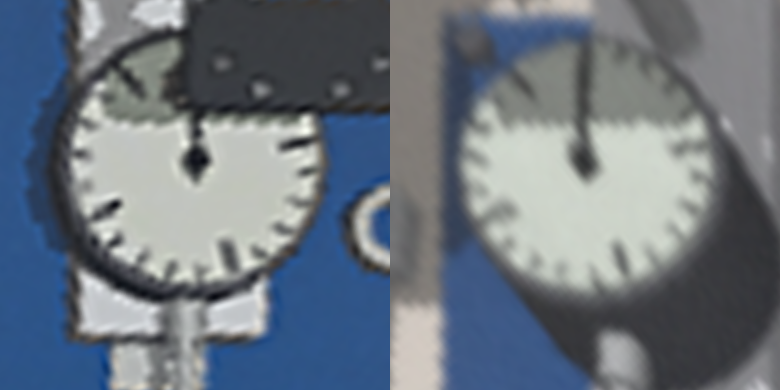

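View pics/m2s.png

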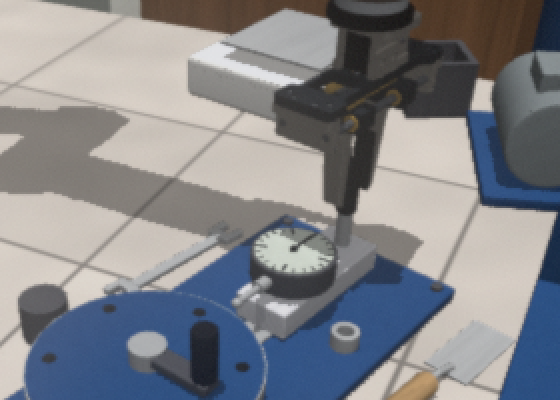

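The handle is between the fingers, which are still closing (41 mm), and the needle is at 0. I'll keep closing, then push.

```bash
python3 -m crank '[{"offset":[0,0,0],"rotation":[0,0,0],"gripper":1},{"offset":[0,0,0],"rotation":[0,0,0],"gripper":1},{"offset":[0,0,0],"rotation":[0,0,0],"gripper":1},{"offset":[0,0,0],"rotation":[0,0,0],"gripper":1},{"offset":[0,0,0],"rotation":[0,0,0],"gripper":1},{"offset":[0,0,0],"rotation":[0,0,0],"gripper":1},{"offset":[0,0,0],"rotation":[0,0,0],"gripper":1}]' 20
```

```text
t: 4.02
position: [0.6448, 0.1447, 0.1076]
eef_rot: [0.992, -0.13, 0.0, -0.001]
force: [1.6, 4.8, -1.0]
gripper_width: 0.0219
```

Gripped at 21.9 mm. I'll push 18 mm along tool +y, towards the axis, then look.

```bash
python3 -m crank '[{"offset":[0,0.003,0],"rotation":[0,0,0],"gripper":1},{"offset":[0,0.006,0],"rotation":[0,0,0],"gripper":1},{"offset":[0,0.009,0],"rotation":[0,0,0],"gripper":1},{"offset":[0,0.012,0],"rotation":[0,0,0],"gripper":1},{"offset":[0,0.015,0],"rotation":[0,0,0],"gripper":1},{"offset":[0,0.018,0],"rotation":[0,0,0],"gripper":1},{"offset":[0,0.018,0],"rotation":[0,0,0],"gripper":1},{"offset":[0,0.018,0],"rotation":[0,0,0],"gripper":1}]' 20
python3 - <<'E'
from h import *
c=camera("top");s=camera("scene");o=[]
for k in(c,s):
    im,ci=needle(k);o.append(cv2.resize(im,(390,390)))
cv2.imwrite("pics/m3.png",np.hstack(o))
E
```

```text
t: 4.68
position: [0.6402, 0.1276, 0.1076]
eef_rot: [0.992, -0.13, 0.0, -0.001]
force: [1.7, 6.0, -1.4]
gripper_width: 0.0216
```

View pics/m3.png

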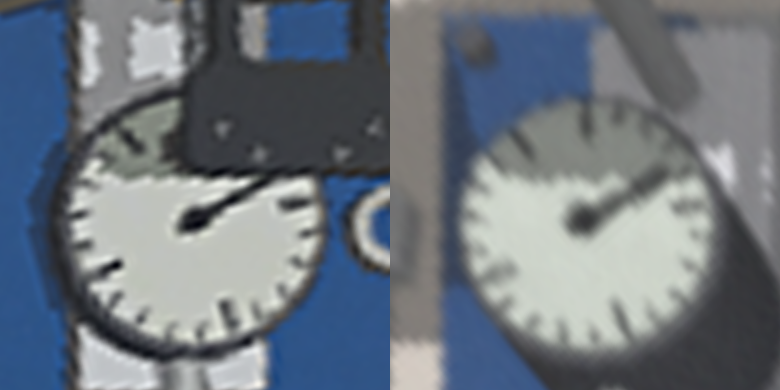

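The needle reads about 62° clockwise (1.09 rad, 3.9 mm pressed), so about 6.1 mm more is needed.

```bash
python3 -m crank '[{"offset":[0,0.002,0],"rotation":[0,0,0],"gripper":1},{"offset":[0,0.004,0],"rotation":[0,0,0],"gripper":1},{"offset":[0,0.0055,0],"rotation":[0,0,0],"gripper":1},{"offset":[0,0.006,0],"rotation":[0,0,0],"gripper":1},{"offset":[0,0.006,0],"rotation":[0,0,0],"gripper":1},{"offset":[0,0.006,0],"rotation":[0,0,0],"gripper":1}]' 20
cat >> h.py <<'E'
def nangle(im,ctr):
    """needle: darkest radius-averaged direction, radii 9..22 mm (0.25mm px)"""
    g=cv2.cvtColor(im,cv2.COLOR_BGR2GRAY)
    p=cv2.warpPolar(g,(160,1440),tuple(map(float,ctr)),160,cv2.WARP_POLAR_LINEAR)
    pr=p[:,28:80].astype(float)
    pr=pr.mean(1);k=np.convolve(np.r_[pr[-8:],pr,pr[:8]],np.ones(17)/17,'valid')
    i=int(k.argmin());w=np.arange(i-30,i+31);v=np.maximum(np.median(pr)-pr[w%1440]-15,0);i=(w*v).sum()/v.sum()
    a=i/4; return (a+90)%360   # image right=0 cw -> from up, cw
def shot(name):
    s=camera("scene");c=camera("top");o=[]
    for k in(c,s):
        im,_=needle(k)
        m=cv2.inRange(im,(150,150,150),(255,255,255))
        o.append(cv2.resize(im,(390,390)))
    cv2.imwrite("pics/"+name,np.hstack(o));return c,s
E
python3 - <<'E'
from h import *
c,s=shot("m4.png")
E
```

```text
t: 5.28
position: [0.6388, 0.1223, 0.1076]
eef_rot: [0.992, -0.129, 0.001, -0.001]
force: [3.0, 6.8, -3.2]
gripper_width: 0.0215
```

View pics/m4.png

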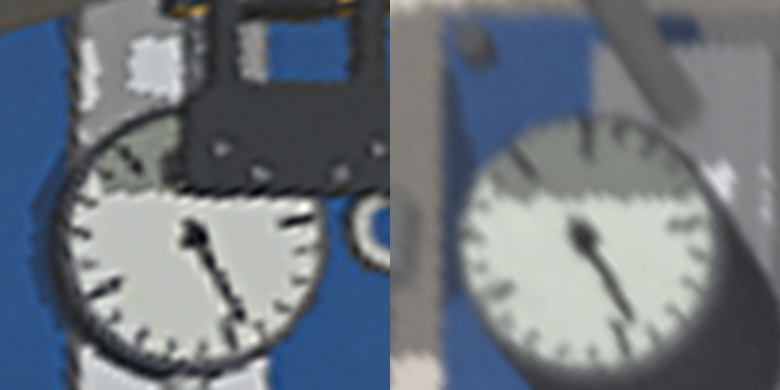

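The needle reads about 150° (2.62 rad). I'll nudge it 0.5 mm more, then open and lift.

```bash
python3 -m crank '[{"offset":[0,0.0006,0],"rotation":[0,0,0],"gripper":1},{"offset":[0,0.0006,0],"rotation":[0,0,0],"gripper":1},{"offset":[0,0.0006,0],"rotation":[0,0,0],"gripper":1},{"offset":[0,0.0003,0],"rotation":[0,0,0],"gripper":0},{"offset":[0,0,0],"rotation":[0,0,0],"gripper":-0.5},{"offset":[0,0,0],"rotation":[0,0,0],"gripper":-0.5},{"offset":[0,0,0],"rotation":[0,0,0],"gripper":-0.5},{"offset":[0,0,0],"rotation":[0,0,0],"gripper":-0.5},{"offset":[0,0,0],"rotation":[0,0,0],"gripper":-0.5},{"offset":[0,0,-0.02],"rotation":[0,0,0],"gripper":-0.5},{"offset":[0,0,-0.05],"rotation":[0,0,0],"gripper":-0.5},{"offset":[0,0,-0.085],"rotation":[0,0,0],"gripper":-0.5},{"offset":[0,0,-0.1],"rotation":[0,0,0],"gripper":-0.5},{"offset":[0,0,-0.1],"rotation":[0,0,0],"gripper":-0.5}]' 20
python3 - <<'E'
from h import *
c,s=shot("m5.png")
h=ray(c,319,181,.142)[:2];print("crank",(h-A)@U,(h-A)@X)
T=A+.060*X;print(off([*T,.2]))
E
```

```text
t: 6.55
position: [0.6413, 0.1204, 0.2134]
eef_rot: [0.992, -0.13, 0.005, -0.001]
force: [0.3, -0.7, 0.8]
gripper_width: 0.0695
crank 0.005430947310732622 0.0537295514038113
(array([0.05928026, 0.25999064, 0.00757678]), np.float64(-104.90260693727026))
```

View pics/m5.png

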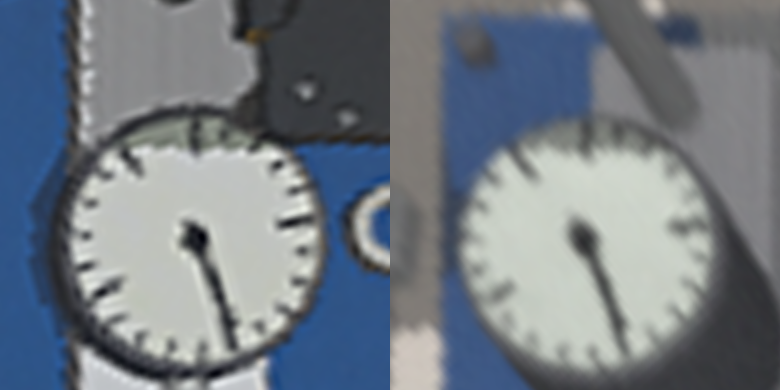

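After letting go the needle reads about 158.6° (2.77 rad), which is half-way. Next I'll find the crank handle.

Run:
```python
from h import *
c=camera("top");crop(c,319,190,35,9,"ck.png")
for z in(.142,):
  for px in((321.5,179.5),(320.5,180.5)):
    h=ray(c,*px,z)[:2];print("crank",(h-A)@U,(h-A)@X)
for a in(-5,0,5,10):
    T=A+.06*(np.cos(np.radians(a))*X+np.sin(np.radians(a))*U)
    print(a,(proj(c,[*T,.142])-[284,155])*9,(proj(c,[*T,.094])-[284,155])*9)
```

```text
crank 0.0010307549995901945 0.05841508882811438
crank 0.002564708653499958 0.05567798821335744
-5 [363.9260836  221.95706511] [348.7732006  264.34515328]
0 [343.27787684 215.44456107] [328.92125977 258.07569784]
5 [322.15741983 210.70940367] [308.6141318  253.51776902]
10 [300.7216167 207.7861163] [288.00282071 250.70465385]
```

View pics/ck.png

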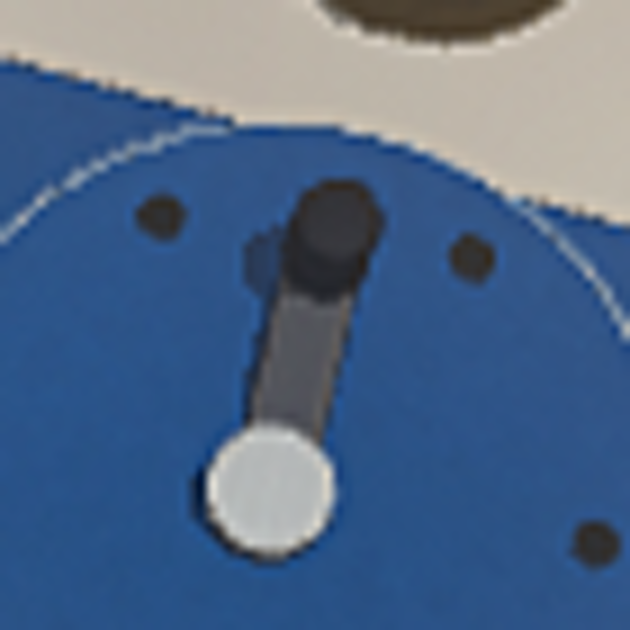

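The crank handle top is at crop pixel (340,218), so the crank points along stand +x to within about 1°. I'll move above it.

```bash
python3 -m crank '[{"offset":[0.006,0.026,0],"rotation":[0,0,0],"gripper":-1},{"offset":[0.012,0.052,0],"rotation":[0,0,0],"gripper":-1},{"offset":[0.019,0.084,0],"rotation":[0,0,0],"gripper":-1},{"offset":[0.027,0.118,0],"rotation":[0,0,0],"gripper":-1},{"offset":[0.035,0.154,0],"rotation":[0,0,0],"gripper":-1},{"offset":[0.043,0.19,0],"rotation":[0,0,0],"gripper":-1},{"offset":[0.051,0.222,0],"rotation":[0,0,0],"gripper":-1},{"offset":[0.057,0.248,0],"rotation":[0,0,0],"gripper":-1},{"offset":[0.0593,0.26,0],"rotation":[0,0,0],"gripper":-1},{"offset":[0.0593,0.26,0],"rotation":[0,0,0],"gripper":-1}]'
python3 - <<'E'
from h import *
c,s=shot("m6.png")
T=A+.060*X;print(off([*T,.105]))
cv2.imwrite("pics/m6t.png",np.hstack([c["pixels"][90:310,130:430],s["pixels"][90:310,130:430]]))
E
```

```text
t: 7.53
position: [0.6276, -0.148, 0.2053]
eef_rot: [0.991, -0.131, -0.002, -0.0]
force: [-0.5, 0.7, 0.5]
gripper_width: 0.0918
(array([0.00110805, 0.0011858 , 0.10121418]), np.float64(-104.89943585906677))
```

View pics/m6t.png

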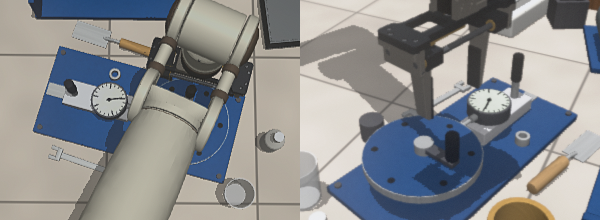

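The open gripper is over the crank handle and the dial is still visible. I'll descend and grip.

```bash
python3 -m crank '[{"offset":[0.001,0.001,0.025],"rotation":[0,0,0],"gripper":-1},{"offset":[0.001,0.001,0.055],"rotation":[0,0,0],"gripper":-1},{"offset":[0.001,0.001,0.085],"rotation":[0,0,0],"gripper":-1},{"offset":[0.001,0.001,0.1],"rotation":[0,0,0],"gripper":-1},{"offset":[0.001,0.001,0.1],"rotation":[0,0,0],"gripper":0},{"offset":[0.001,0.001,0.1],"rotation":[0,0,0],"gripper":1},{"offset":[0.001,0.001,0.1],"rotation":[0,0,0],"gripper":1},{"offset":[0.001,0.001,0.1],"rotation":[0,0,0],"gripper":1},{"offset":[0.001,0.001,0.1],"rotation":[0,0,0],"gripper":1},{"offset":[0.001,0.001,0.1],"rotation":[0,0,0],"gripper":1},{"offset":[0.001,0.001,0.1],"rotation":[0,0,0],"gripper":1},{"offset":[0.001,0.001,0.1],"rotation":[0,0,0],"gripper":1},{"offset":[0.001,0.001,0.1],"rotation":[0,0,0],"gripper":1},{"offset":[0.001,0.001,0.1],"rotation":[0,0,0],"gripper":1},{"offset":[0.001,0.001,0.1],"rotation":[0,0,0],"gripper":1},{"offset":[0.001,0.001,0.1],"rotation":[0,0,0],"gripper":1},{"offset":[0.001,0.001,0.1],"rotation":[0,0,0],"gripper":1}]' 15
cat >> h.py <<'E'
def where(s=None):
    s=s or state();d=np.array(s["position"][:2])-A;return np.hypot(*d)*1000,np.degrees(np.arctan2(d@U,d@X))
def rows(to,n,s=None):
    "suggest tool offsets to carry handle from here to crank angle `to` (deg, ccw from stand +x) in n steps"
    s=s or state();R=Rn.from_quat(s["eef_rot"]).as_matrix();r,a=where(s);b=to
    for k in range(1,n+1):
        t=np.radians(a+(b-a)*k/n);T=A+.06*(np.cos(t)*X+np.sin(t)*U)
        o=R.T@np.r_[T-s["position"][:2],0];print("%.3f,%.3f"%(o[0],o[1]),end=" | ")
    print()
E
python3 - <<'E'
from h import *
c,s=shot("m7.png")
print(where());rows(40,5)
E
```

```text
t: 9.05
position: [0.6296, -0.1471, 0.1076]
eef_rot: [0.992, -0.13, 0.0, -0.0]
force: [0.0, 1.2, 0.5]
gripper_width: 0.0217
(np.float64(60.92875501197164), np.float64(-0.7089313264359042))
-0.001,-0.009 | -0.003,-0.017 | -0.006,-0.025 | -0.010,-0.032 | -0.015,-0.039 |
```

View pics/m7.png

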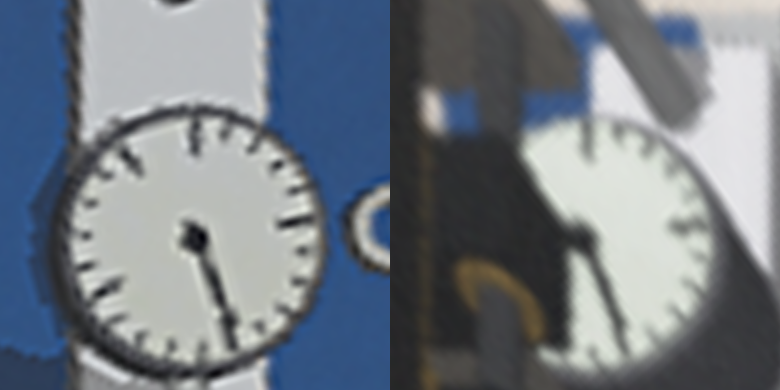

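Gripped at 21.7 mm with the needle unchanged at about 158.6°. I'll crank counter-clockwise in 45° steps.

```bash
python3 -m crank '[{"offset":[-0.001,-0.009,0],"rotation":[0,0,0],"gripper":1},{"offset":[-0.003,-0.0185,0],"rotation":[0,0,0],"gripper":1},{"offset":[-0.0065,-0.027,0],"rotation":[0,0,0],"gripper":1},{"offset":[-0.0115,-0.035,0],"rotation":[0,0,0],"gripper":1},{"offset":[-0.0175,-0.0425,0],"rotation":[0,0,0],"gripper":1},{"offset":[-0.0175,-0.0425,0],"rotation":[0,0,0],"gripper":1},{"offset":[-0.0175,-0.0425,0],"rotation":[0,0,0],"gripper":1}]' 15
python3 - <<'E'
from h import *
c,s=shot("n1.png")
print(where());rows(90,5)
E
```

```text
t: 9.73
position: [0.6219, -0.0998, 0.1075]
eef_rot: [0.992, -0.129, -0.002, -0.0]
force: [-4.9, -0.9, 1.9]
gripper_width: 0.0214
(np.float64(59.61876652201399), np.float64(45.557418165012926))
-0.007,-0.006 | -0.015,-0.011 | -0.023,-0.015 | -0.032,-0.017 | -0.042,-0.017 |
```

View pics/n1.png

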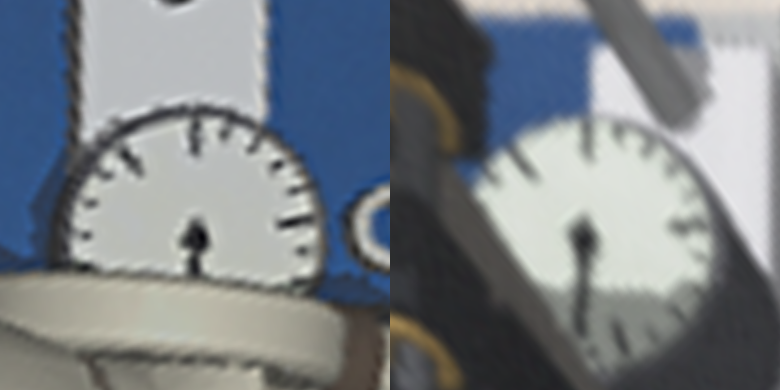

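At crank 45.6° the needle reads about 180°.

```bash
python3 -m crank '[{"offset":[-0.007,-0.006,0],"rotation":[0,0,0],"gripper":1},{"offset":[-0.015,-0.011,0],"rotation":[0,0,0],"gripper":1},{"offset":[-0.0235,-0.0145,0],"rotation":[0,0,0],"gripper":1},{"offset":[-0.0325,-0.0165,0],"rotation":[0,0,0],"gripper":1},{"offset":[-0.042,-0.0175,0],"rotation":[0,0,0],"gripper":1},{"offset":[-0.042,-0.0175,0],"rotation":[0,0,0],"gripper":1},{"offset":[-0.042,-0.0175,0],"rotation":[0,0,0],"gripper":1}]' 15
python3 - <<'E'
from h import *
c,s=shot("n2.png")
print(where());rows(135,5)
E
```

```text
t: 10.42
position: [0.5864, -0.0742, 0.1076]
eef_rot: [0.992, -0.129, -0.001, 0.001]
force: [-4.1, -4.9, 1.1]
gripper_width: 0.0215
(np.float64(58.50250581373293), np.float64(89.35627726557439))
-0.010,-0.001 | -0.019,0.001 | -0.028,0.005 | -0.036,0.010 | -0.043,0.016 |
```

View pics/n2.png

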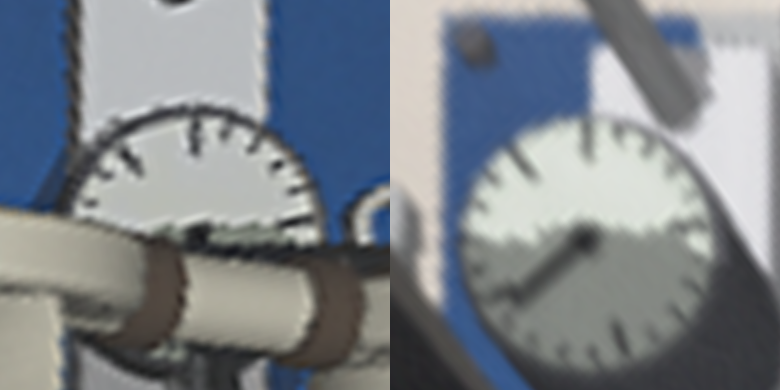

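At crank 89.4° the needle reads about 226° (scene view). The readings so far put the high spot near crank 177° with a peak of about 5.0 rad, which is below the stop at 5.6.

```bash
python3 -m crank '[{"offset":[-0.01,-0.001,0],"rotation":[0,0,0],"gripper":1},{"offset":[-0.019,0.001,0],"rotation":[0,0,0],"gripper":1},{"offset":[-0.028,0.005,0],"rotation":[0,0,0],"gripper":1},{"offset":[-0.036,0.01,0],"rotation":[0,0,0],"gripper":1},{"offset":[-0.043,0.0165,0],"rotation":[0,0,0],"gripper":1},{"offset":[-0.043,0.0165,0],"rotation":[0,0,0],"gripper":1},{"offset":[-0.043,0.0165,0],"rotation":[0,0,0],"gripper":1}]' 15
python3 - <<'E'
from h import *
c,s=shot("n3.png")
print(where());rows(165,3)
E
```

```text
t: 11.1
position: [0.5419, -0.08, 0.1077]
eef_rot: [0.992, -0.13, 0.001, 0.001]
force: [2.2, -6.2, -3.2]
gripper_width: 0.0219
(np.float64(58.40123479004815), np.float64(134.44256222339294))
-0.008,0.007 | -0.013,0.016 | -0.017,0.026 |
```

View pics/n3.png

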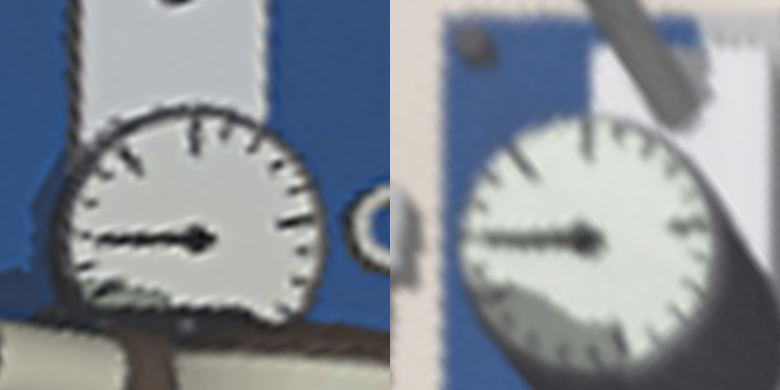

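At 134.4° the needle reads 270° (4.71 rad), matching the model. I'll go on to 180°.

```bash
python3 -m crank '[{"offset":[-0.007,0.007,0],"rotation":[0,0,0],"gripper":1},{"offset":[-0.0115,0.0145,0],"rotation":[0,0,0],"gripper":1},{"offset":[-0.0155,0.023,0],"rotation":[0,0,0],"gripper":1},{"offset":[-0.018,0.0325,0],"rotation":[0,0,0],"gripper":1},{"offset":[-0.0185,0.0415,0],"rotation":[0,0,0],"gripper":1},{"offset":[-0.0185,0.0415,0],"rotation":[0,0,0],"gripper":1},{"offset":[-0.0185,0.0415,0],"rotation":[0,0,0],"gripper":1}]' 15
python3 - <<'E'
from h import *
c,s=shot("n4.png")
print(where());rows(225,5)
E
```

```text
t: 11.78
position: [0.5138, -0.1146, 0.1077]
eef_rot: [0.992, -0.13, 0.001, 0.0]
force: [4.7, -3.1, -3.2]
gripper_width: 0.0218
(np.float64(59.34772361444073), np.float64(178.85738010153787))
-0.000,0.010 | 0.002,0.019 | 0.006,0.028 | 0.011,0.036 | 0.017,0.044 |
```

View pics/n4.png

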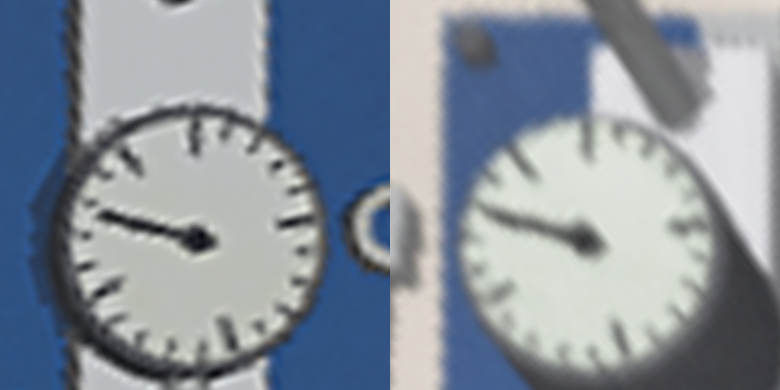

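At 178.9° the needle reads about 285°. I'll carry on past it to bracket the peak.

```bash
python3 -m crank '[{"offset":[0,0.0095,0],"rotation":[0,0,0],"gripper":1},{"offset":[0.0025,0.019,0],"rotation":[0,0,0],"gripper":1},{"offset":[0.006,0.028,0],"rotation":[0,0,0],"gripper":1},{"offset":[0.011,0.036,0],"rotation":[0,0,0],"gripper":1},{"offset":[0.017,0.0435,0],"rotation":[0,0,0],"gripper":1},{"offset":[0.017,0.0435,0],"rotation":[0,0,0],"gripper":1},{"offset":[0.017,0.0435,0],"rotation":[0,0,0],"gripper":1}]' 15
python3 - <<'E'
from h import *
c,s=shot("n5.png")
print(where());rows(270,5)
E
```

```text
t: 12.47
position: [0.5189, -0.162, 0.1077]
eef_rot: [0.992, -0.13, 0.0, 0.001]
force: [1.0, -0.9, 0.2]
gripper_width: 0.0216
(np.float64(60.68804802656584), np.float64(-134.87515428262245))
0.078,0.005 | 0.096,-0.070 | 0.024,-0.100 | -0.016,-0.034 | 0.043,0.017 |
```

View pics/n5.png

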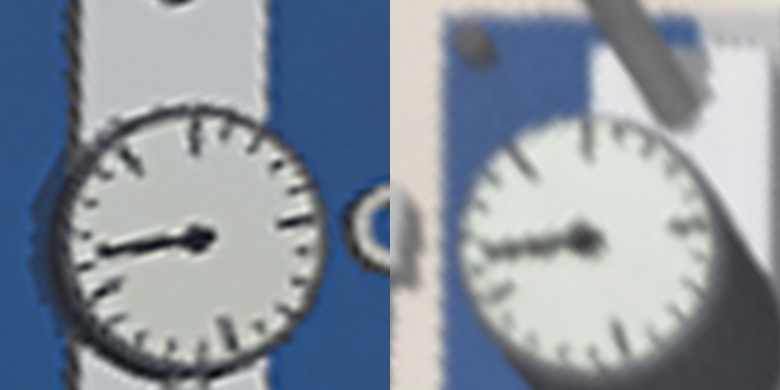

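At 225.1° the needle reads about 263°, against 270° at 134.4°, so the peak is near 175–177°. One more point at 270°, where the wave is steepest.

```bash
python3 -m crank '[{"offset":[0.007,0.006,0],"rotation":[0,0,0],"gripper":1},{"offset":[0.015,0.011,0],"rotation":[0,0,0],"gripper":1},{"offset":[0.0235,0.0145,0],"rotation":[0,0,0],"gripper":1},{"offset":[0.0325,0.0165,0],"rotation":[0,0,0],"gripper":1},{"offset":[0.042,0.017,0],"rotation":[0,0,0],"gripper":1},{"offset":[0.042,0.017,0],"rotation":[0,0,0],"gripper":1},{"offset":[0.042,0.017,0],"rotation":[0,0,0],"gripper":1}]' 15
python3 - <<'E'
from h import *
c,s=shot("n6.png")
print(where());rows(-135,5)
E
```

```text
t: 13.15
position: [0.5549, -0.19, 0.1078]
eef_rot: [0.992, -0.129, 0.0, 0.002]
force: [-0.1, -7.5, -0.6]
gripper_width: 0.0216
(np.float64(61.454267399031494), np.float64(-90.49385915906858))
-0.009,-0.002 | -0.018,-0.004 | -0.027,-0.008 | -0.035,-0.013 | -0.042,-0.019 |
```

View pics/n6.png

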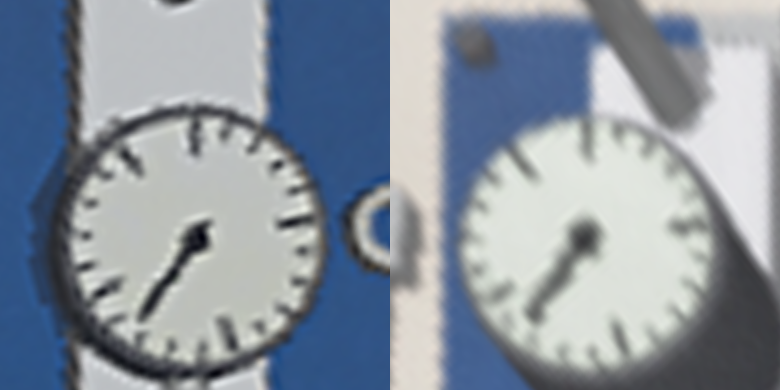

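At 269.5° the needle reads about 213°. Now I'll fit all the readings with a numeric needle reader.

```bash
cat > fit.py <<'E'
import numpy as np,cv2
from scipy.optimize import least_squares
def rd(g,cx,cy,approx):
    p=cv2.warpPolar(g,(120,1440),(cx,cy),120,cv2.WARP_POLAR_LINEAR).astype(float)[:,25:85].mean(1)
    i0=int(((approx-90)%360)*4);w=np.arange(i0-80,i0+81);v=p[w%1440];v=np.maximum(np.percentile(v,60)-v,0)
    k=w[v.argmax()];m=abs(w-k)<30
    return ((w[m]*v[m]).sum()/v[m].sum()/4+90)
D=[("m7",0,158.6),("n1",45.6,180),("n2",89.4,226),("n3",134.4,270),("n4",178.9,285),("n5",225.1,263),("n6",269.5,213)]
if __name__=="__main__":
    T=[];Y=[]
    for n,a,g in D:
        im=cv2.cvtColor(cv2.imread(f"pics/{n}.png"),cv2.COLOR_BGR2GRAY)
        t=rd(im,195.,237.,g) if n not in("n1","n2") else np.nan
        s=rd(im,584.,237.,g) if n!="m7" else np.nan
        print(n,a,round(t,1),round(s,1));T.append(a);Y.append(np.nanmean([t,s]))
    T=np.radians(T);Y=np.radians(Y)
    f=lambda p:p[0]+1.12*np.cos(T-p[1])-Y
    r=least_squares(f,[3.9,3.05]);print(r.x[0],np.degrees(r.x[1]),np.degrees(r.fun).round(1))
E
python3 fit.py
```

```text
m7 0 157.5 nan
n1 45.6 nan 182.4
n2 89.4 nan 226.9
n3 134.4 267.8 267.0
n4 178.9 282.5 282.8
n5 225.1 260.1 259.2
n6 269.5 213.4 214.0
3.8395669676889304 173.44549527644853 [-1.3 -1.8 -0.2  2.4  1.2  0.2 -0.5]
```

Run:
```python
from h import *
from scipy.optimize import least_squares
P=np.array([[.6296,-.1471],[.6219,-.0998],[.5864,-.0742],[.5419,-.08],[.5138,-.1146],[.5189,-.162],[.5549,-.19]])
Y=np.radians([158,182,226.7,268.3,283.3,260.5,213.5])
r=least_squares(lambda p:np.hypot(*(P-p[:2]).T)-.06,[.571,-.131]);C=r.x;print(C,A,r.fun*1000)
d=P-C;T=np.arctan2(d@U,d@X);print(np.degrees(T).round(1))
q=least_squares(lambda p:p[0]+p[2]*np.cos(T-p[1])-Y,[3.9,3.05,1.12]);print(q.x,np.degrees(q.x[1]),np.degrees(q.fun).round(1))
s=state();R=Rn.from_quat(s["eef_rot"]).as_matrix();t0=T[-1]
b=q.x[1]
for k in range(0,9):
    t=(t0%(2*np.pi))+(b-t0%(2*np.pi))*k/8;W=C+.06*(np.cos(t)*X+np.sin(t)*U);o=R.T@np.r_[W-s["position"][:2],0];print("%.4f,%.4f"%tuple(o[:2]))
```

```text
[ 0.57127675 -0.13229319] [ 0.57091609 -0.13064973] [ 0.17344076  0.15414032  0.02941961 -0.02024412  0.13838951  0.21477176
 -0.01438455]
[   0.7   47.6   90.3  134.2  177.8 -135.5  -90.9]
[3.83815701 3.03711078 1.1022833 ] 174.01362938870534 [-0.8  0.4  0.2  0.2 -0.4 -0.4  0.8]
0.0003,0.0000
-0.0120,-0.0015
-0.0238,-0.0055
-0.0344,-0.0118
-0.0436,-0.0202
-0.0508,-0.0303
-0.0558,-0.0417
-0.0583,-0.0538
-0.0583,-0.0663
```

The refit gives a clean wave: peak at crank 174.0°, amplitude 1.10 rad, residuals under 1°. I'll complete the full turn counter-clockwise and come onto the peak from below.

```bash
python3 -m crank '[{"offset":[0.012,-0.001,0],"rotation":[0,0,0],"gripper":1},{"offset":[0.0235,-0.0044,0],"rotation":[0,0,0],"gripper":1},{"offset":[0.0336,-0.0097,0],"rotation":[0,0,0],"gripper":1},{"offset":[0.0433,-0.0176,0],"rotation":[0,0,0],"gripper":1},{"offset":[0.0507,-0.0264,0],"rotation":[0,0,0],"gripper":1},{"offset":[0.0562,-0.0366,0],"rotation":[0,0,0],"gripper":1},{"offset":[0.0598,-0.0486,0],"rotation":[0,0,0],"gripper":1},{"offset":[0.0609,-0.06,0],"rotation":[0,0,0],"gripper":1},{"offset":[0.0597,-0.0717,0],"rotation":[0,0,0],"gripper":1},{"offset":[0.0563,-0.083,0],"rotation":[0,0,0],"gripper":1},{"offset":[0.0508,-0.0933,0],"rotation":[0,0,0],"gripper":1},{"offset":[0.0433,-0.1024,0],"rotation":[0,0,0],"gripper":1},{"offset":[0.0342,-0.1099,0],"rotation":[0,0,0],"gripper":1},{"offset":[0.0239,-0.1154,0],"rotation":[0,0,0],"gripper":1},{"offset":[0.0126,-0.1188,0],"rotation":[0,0,0],"gripper":1},{"offset":[0.0009,-0.12,0],"rotation":[0,0,0],"gripper":1},{"offset":[0.0009,-0.12,0],"rotation":[0,0,0],"gripper":1},{"offset":[0.0009,-0.12,0],"rotation":[0,0,0],"gripper":1}]' 15
cat > nxt.py <<'E'
from h import *
import sys
C=np.array([.57128,-.13229]);s=state();R=Rn.from_quat(s["eef_rot"]).as_matrix();d=s["position"][:2]-C
a=np.degrees(np.arctan2(d@U,d@X))%360;print("r",np.hypot(*d),"ang",a)
n=int(sys.argv[1])
for k in range(1,n+1):
    t=np.radians(a+(174-a)*k/n);W=C+.06*(np.cos(t)*X+np.sin(t)*U);o=R.T@np.r_[W-s["position"][:2],0];print("%.4f,%.4f"%tuple(o[:2]),end=" | ")
E
python3 nxt.py 8
```

```text
t: 14.75
position: [0.5839, -0.0735, 0.1077]
eef_rot: [0.992, -0.129, -0.001, 0.002]
force: [-4.3, -10.0, 1.8]
gripper_width: 0.0216
r 0.06012721823036764 ang 92.77520807841063
-0.0105,0.0016 | -0.0206,0.0048 | -0.0300,0.0098 | -0.0383,0.0164 | -0.0454,0.0244 | -0.0509,0.0334 | -0.0548,0.0433 | -0.0568,0.0537 |
```

```bash
python3 -m crank '[{"offset":[-0.0105,0.0016,0],"rotation":[0,0,0],"gripper":1},{"offset":[-0.0206,0.0048,0],"rotation":[0,0,0],"gripper":1},{"offset":[-0.03,0.0098,0],"rotation":[0,0,0],"gripper":1},{"offset":[-0.0383,0.0164,0],"rotation":[0,0,0],"gripper":1},{"offset":[-0.0454,0.0244,0],"rotation":[0,0,0],"gripper":1},{"offset":[-0.0509,0.0334,0],"rotation":[0,0,0],"gripper":1},{"offset":[-0.0548,0.0433,0],"rotation":[0,0,0],"gripper":1},{"offset":[-0.0568,0.0537,0],"rotation":[0,0,0],"gripper":1},{"offset":[-0.0568,0.0537,0],"rotation":[0,0,0],"gripper":1},{"offset":[-0.0568,0.0537,0],"rotation":[0,0,0],"gripper":1},{"offset":[-0.0568,0.0537,0],"rotation":[0,0,0],"gripper":1}]' 15
python3 nxt.py 1
```

```text
t: 15.67
position: [0.5166, -0.109, 0.1076]
eef_rot: [0.992, -0.13, -0.001, -0.0]
force: [-4.3, 0.1, 5.7]
gripper_width: 0.0216
r 0.05942255781833658 ang 171.87020400200578
-0.0008,0.0021 |
```

The crank stands at 171.9°, so a small correction is needed.

```bash
python3 -m crank '[{"offset":[-0.0002,0.001,0],"rotation":[0,0,0],"gripper":1},{"offset":[-0.0004,0.0022,0],"rotation":[0,0,0],"gripper":1},{"offset":[-0.0004,0.0022,0],"rotation":[0,0,0],"gripper":1},{"offset":[-0.0004,0.0022,0],"rotation":[0,0,0],"gripper":1},{"offset":[-0.0004,0.0022,0],"rotation":[0,0,0],"gripper":1}]' 15
python3 nxt.py 1
python3 - <<'E'
from h import *
shot("p1.png")
E
```

```text
t: 16.08
position: [0.5162, -0.11, 0.1076]
eef_rot: [0.992, -0.129, -0.001, -0.001]
force: [-2.8, 2.8, 5.4]
gripper_width: 0.0217
r 0.059418493558460295 ang 172.85948402533458
-0.0007,0.0011 |
```

View pics/p1.png

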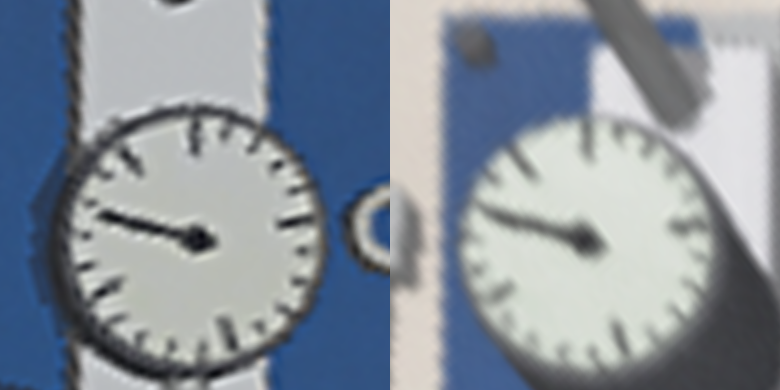

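The needle is at about 285°, the peak value, and the crank is within about 1°. I'll nudge it slightly, open, lift and back away.

```bash
python3 -m crank '[{"offset":[0,0.0012,0],"rotation":[0,0,0],"gripper":1},{"offset":[0,0.0012,0],"rotation":[0,0,0],"gripper":1},{"offset":[0,0.0012,0],"rotation":[0,0,0],"gripper":1},{"offset":[0,0.0012,0],"rotation":[0,0,0],"gripper":1}]' 15
python3 nxt.py 1;python3 -m crank '[{"offset":[0,0,0],"rotation":[0,0,0],"gripper":0},{"offset":[0,0,0],"rotation":[0,0,0],"gripper":-0.5},{"offset":[0,0,0],"rotation":[0,0,0],"gripper":-0.5},{"offset":[0,0,0],"rotation":[0,0,0],"gripper":-0.5},{"offset":[0,0,0],"rotation":[0,0,0],"gripper":-0.5},{"offset":[0,0,0],"rotation":[0,0,0],"gripper":-0.5},{"offset":[0,0,-0.02],"rotation":[0,0,0],"gripper":-0.5},{"offset":[0,0,-0.05],"rotation":[0,0,0],"gripper":-0.5},{"offset":[0,0,-0.085],"rotation":[0,0,0],"gripper":-0.5},{"offset":[0,0,-0.12],"rotation":[0,0,0],"gripper":-0.5},{"offset":[0,0,-0.14],"rotation":[0,0,0],"gripper":-0.5},{"offset":[0,0.03,-0.14],"rotation":[0,0,0],"gripper":-0.5},{"offset":[0,0.07,-0.14],"rotation":[0,0,0],"gripper":-0.5},{"offset":[-0.02,0.11,-0.14],"rotation":[0,0,0],"gripper":-0.5},{"offset":[-0.04,0.15,-0.14],"rotation":[0,0,0],"gripper":-0.5},{"offset":[-0.06,0.19,-0.14],"rotation":[0,0,0],"gripper":-0.5},{"offset":[-0.07,0.22,-0.14],"rotation":[0,0,0],"gripper":-0.5},{"offset":[-0.08,0.24,-0.14],"rotation":[0,0,0],"gripper":-0.5},{"offset":[-0.08,0.25,-0.14],"rotation":[0,0,0],"gripper":-0.5},{"offset":[-0.08,0.25,-0.14],"rotation":[0,0,0],"gripper":-0.5}]' 15
python3 - <<'E'
from h import *
c,s=shot("p2.png")
cv2.imwrite("pics/p3.png",np.hstack([cv2.resize(c["pixels"],(400,300)),cv2.resize(s["pixels"],(400,300))]))
o=[cv2.resize(rect(k,A,U,.076,.125,.5),(390,390)) for k in(c,s)]
cv2.imwrite("pics/p4.png",np.hstack(o))
E
```

```text
t: 16.52
position: [0.5158, -0.111, 0.1076]
eef_rot: [0.992, -0.129, -0.001, -0.001]
force: [-4.1, 2.9, 5.2]
gripper_width: 0.0215
r 0.05942621607093029 ang 173.90274016833027
-0.0006,0.0000 | t: 18.18
position: [0.3742, -0.3352, 0.2476]
eef_rot: [0.991, -0.131, 0.0, 0.0]
force: [0.5, 0.2, 0.2]
gripper_width: 0.0687
```

View pics/p2.png

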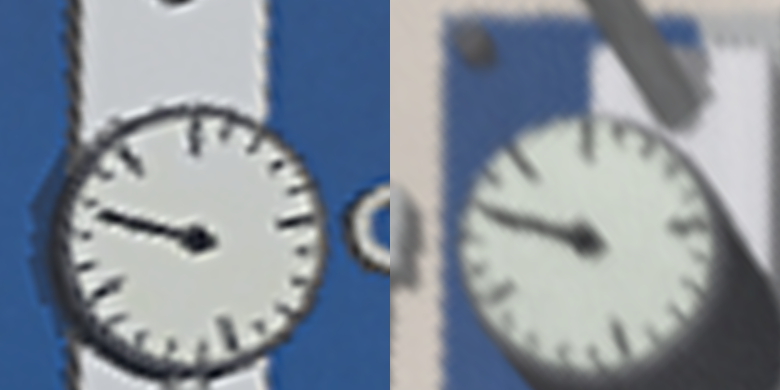

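View pics/p3.png

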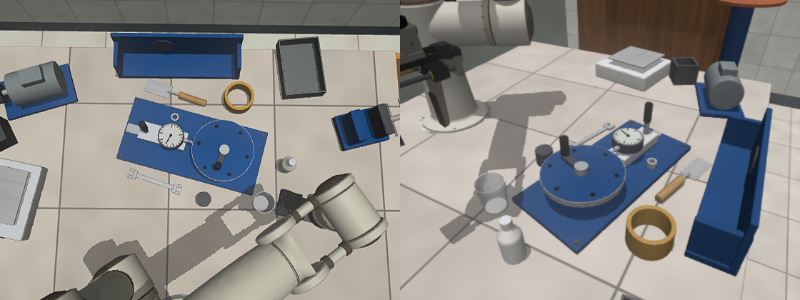

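View pics/p4.png

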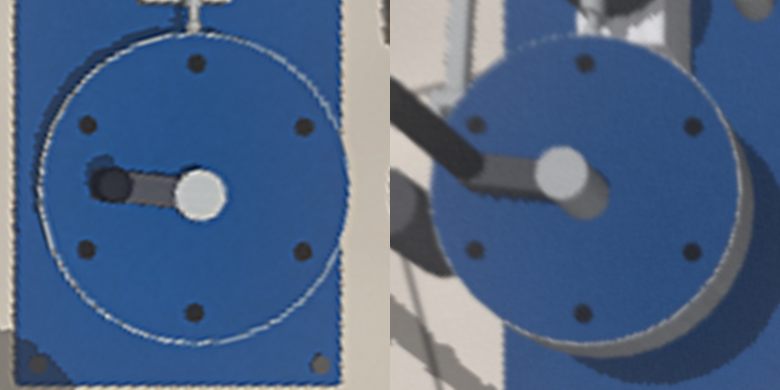

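The arm is clear and nothing lying around has moved. The needle holds at its peak of about 285° (about 4.95 rad). The hole circle's centre now sits about 4 mm from the hub directly toward the plunger. Handing in.

```bash
python3 -c "
from bench import *
print(state()['t']);print(sign_off())"
```

```text
18.2833
the job is handed in; nothing more can be done
None
```

The plate is at rest with its high spot against the plunger, and I handed the job in at 18.3 s with the gripper clear of everything.

- **Indicator:** I slid it up until the needle read about 2.77 rad (half-way is 2.8), then let go. The low spot happened to face the plunger at that moment.
- **Finding the high spot:** I cranked counter-clockwise and read the needle at seven points over three quarters of a turn. A smooth wave fitted these to within 1° of needle angle and put the high spot at crank 174.0°. I completed the full turn without further readings and brought the crank to 173.9°.
- **Last checks after letting go:** the needle stands at about 4.95 rad, its peak and short of the 5.6 stop. The plate's hole circle is off-centre by about 4 mm straight toward the plunger. The loose items look unmoved in the pictures.
- **Small disagreement:** readings by eye and by script differ by 2–3° of needle angle near the peak. The first fit gave 173.4°, before I corrected the circle centre.

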